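# Set and lock a depth stop

## Robot

A 6-joint arm with a two-finger parallel gripper is mounted at the origin on a cart in front of the work surface, level with it; the furniture and walls round the work are solid. World frame = base frame: x ahead of the robot, y to its left, z up, the work surface at z = 0. Lengths are in mm, angles in rad, forces in N, time in s.
With the tool pointing down it reaches from about 350 to 875 mm from the base axis. Payload 4.2 kg.
Tool frame: the origin (TCP) lies at the very end of the fingers, on their centre line; the grasp point (between the pads) lies arm.hold_point_z behind it (arm.hold_point_z is the distance from the TCP to the grasp point, in mm); z points along the fingers, y is the direction in which the jaws open and shut (so a half turn about z gives the same grasp; the last joint's range is limited). The gripper opens to 85 mm and grips with 20 to 120 N. Pads are 22 mm wide; open, the fingers measure 114 mm over their backs; the gripper's body (76 mm by 85 mm) begins 54 mm behind the grasp point. The pads swing forward as they close: fully open they stand 13 mm farther back than shut.
Start: joints at [-0.867, 0.385, 0.008, 0, -1.194, -0.259], TCP at [268.935, -564.157, 231.312] pointing down, gripper open.
Joint ranges: [-3.14, 3.14], [-1.21, 2.06], [-1.07, 1.41], [-3.16, 2.05], [-2.99, -0.16], [-3.1, 3.1]. Speed limits (rad/s): [2.79, 2.79, 3.14, 3.14, 3.14, 3.14].

## Interface

Orientations are given as a unit quaternion [x, y, z, w].
In Python, from bench import arm gives the robot as it stands.
- The arm moves only by the tool step_arm, never from a script. Its argument "series" is a list of rows, each a list of 6 numbers: the shift along the world's x, y, z scaled (see below), then the turn, a rotation vector about the world's x, y, z scaled (see below). A call has 1 to 12 rows; each row is the pose to reach, as a shift and turn from the pose commanded when the call began; what a row does not reach only later rows make up. The controller multiplies each number of a shift by 400 mm and each number of a turn by pi/2 rad. A row lasts 1/12 s, in which the tool goes at most 41.7 mm and 7.16 degrees, less where a joint would pass 70% of its speed; a pose out of reach is approached as far as the arm can. A call with a number of a shift or a turn outside -1 to 1 is refused whole. A call with a gripper value outside its range is refused whole. "jaw" is the opening, from -1 (shut) to 1 (fully open), set as the call begins (left out, the last holds). The fingers move at their own pace and stop on an object; the grip force is fixed at half the most. Time passes only in rows, so rows that repeat a pose let the fingers close. It gives the time, the measured TCP pose, the force and the opening at its end, in the units of the state.
- arm.read_state(): the state, without advancing time (a new reading comes with each control period).
- arm.get_image(name): name is "scene" or "top"; returns a dict with "image" (400x640x3 uint8, red, green, blue), "camera_matrix" (3x3 intrinsics, pixels), "world_from_camera" (4x4, takes a point from camera to world coordinates). Camera axes: x right, y up, looking along -z (the intrinsics and any distortion apply to the point x, -y, -z); pixel columns grow to the right and rows downward; lengths in mm; the calibration is good to about 2 mm. A picture is of the moment at which its call begins. There is no depth.
- arm.job_done(): hands the job in, once; it reports no verdict.
The state is a dict: "clock": time; "joints": joint angles; "joint_vel": joint speeds; "joint_efforts": joint torques, N m; "position": TCP position; "ee_rot": TCP orientation; "contact_force": force on the tool from outside, world axes, zero at the start; "wrist_torque": the same for the moment, N m; "gripper_width": finger opening in mm.
Only numpy, scipy, OpenCV 4.12 (cv2) and the standard library are available. Lean on these libraries where they do the work, as an engineer would, in place of code of your own. Each camera call takes 0.05 s, during which the arm holds its last target.

## Task

Set the depth stop of the small bench stand to the casting that is bedded in its pitch bowl: push the stop rod down by its head until its rubber foot rests on top of the casting with a light but definite pressure, never pressing hard. Then swing the clamp lever all the way round to lock the rod there, and leave the foot resting on the casting.

Things in the scene. Friction and masses are not known exactly. Their poses are not given: they have to be found in the camera images.
- stand: grey depth-stop stand, screwed to the bench: base plate 180x130x12 mm, a dark pitch bowl (100 mm across, 40 mm high) on it, a steel column 205 mm high, and an arm with a clamp block (42x78x34 mm, top 180 mm above the bench) that guides the rod over the bowl. Origin: on the bench, under the bowl's and the rod's common axis; z up; +x to the column, which stands 88 mm behind that axis; +y to the clamp lever's side. The stand may be turned up to 0.45 rad
- bowl_top (a point): centre of the pitch surface in the bowl, 54 mm above the bench. The casting, a bronze cone with a flat-topped stem about 16 mm thick, is bedded fast in the pitch here and its top stands some 22 to 38 mm above the pitch, different every time and not measured
- stop_head (a point): centre of the flat top face of the rod's dark round head (28 mm across, 22 mm tall). The rod is 14 mm square and vertical, slides straight down through the clamp block, and moves with the foot
- stop_rod (a joint): how far the rod has been lowered, 0 (top) to 0.062 m. It stays where it is left: with the clamp open it takes about 2 N to push it down slowly and about 8 N to pull it up; with the clamp locked it holds against 15 N and more. The head's top is 270 mm above the bench at 0
- stop_foot: sprung foot of the rod, a black rubber pad 22 mm across and 6 mm thick; origin at the centre of its underside, 140 mm below the head's top when nothing presses on it. It yields upward on a spring, about 0.4 mm per N after the first 1 N, for 4 mm (11 N) and is rigid beyond; it keeps pressing on the casting when the head is let go (with up to about 8 N; if it was pressed harder, the rod springs back a little). More than 20 N on it is too hard
- clamp_lever (a joint): angle of the clamp lever, clockwise seen from above: 0 open (starts between 0 and 0.3), 1.4 at its end stop. The eccentric on it begins to grip the rod at about 0.9 and is tight from 1.1 on; the lever stays where it is left. It takes about 3 to 6 N at the handle, most near the end
- lever_grip (a point): centre of the clamp lever's upright black handle, 15 mm thick, from 190 to 245 mm above the bench (centre at 225 mm, on the handle's upper half), 75 mm from the pivot
- lever_pivot (a point): pivot of the clamp lever (vertical axis), 34 mm to the stand's +y side of the rod's axis, 194 mm above the bench. Open, the lever points from here at 150 degrees from the stand's +x towards its +y (to the front, slightly outward); locked, at about 70 degrees (outward)

How it is judged:
By the outcome, as a careful person would: the job done as asked, in the order asked, and still so for the second after the job is handed in, with the robot touching nothing.
It also fails if it takes over 48 s, if anything falls off the work surface, if the arm or the gripper's body presses on something with over 40 N, if the wrist force passes 120 N, or if a joint passes its speed limit or range.

## Working session

There is one attempt and no reset: what is moved stays moved. The work goes in short steps, Python scripts to look and compute and a tool call to move; the robot and the scene stay as the last step left them, time stands still between calls to the robot, and variables do not carry over. Pictures are saved under pics/ and viewed, and the job is handed in when it is done.

Besides the shell and the picture viewer there is one more tool, called in YAML: its name, and indented under it one key for each argument. step_arm: Moves the arm, as the interface text tells. Shifts and turns lie within -1 to 1; 1 stands for 400 mm of shift or pi/2 rad of turn. Its arguments: {"type":"object","properties":{"series":{"type":"array","items":{"type":"array","items":{"type":"number","minimum":-1,"maximum":1}}},"jaw":{"type":"number"}},"required":["series"]}

```bash
ls; mkdir -p pics; python3 - <<'E'
from bench import arm
import cv2,numpy as np
s=arm.read_state()
for k,v in s.items(): print(k,np.round(v,3))
print(arm.hold_point_z)
for n in("scene","top"):
    d=arm.get_image(n); cv2.imwrite(f"pics/{n}0.png",d["image"][:,:,::-1]); print(n,np.round(d["camera_matrix"],2).tolist(),np.round(d["world_from_camera"],4).tolist(),d.keys())
E
```

```text
pics
clock 0.0
joints [-0.867  0.386  0.007 -0.    -1.194 -0.259]
joint_vel [-0.    -0.001  0.002 -0.001 -0.     0.001]
joint_efforts [-0.0000e+00 -3.9229e+01  1.8841e+01  4.1860e+00 -5.0000e-03 -0.0000e+00]
position [ 268.701 -563.645  230.241]
ee_rot [-0.22   0.975  0.001 -0.   ]
contact_force [ 0.489 -0.455 -0.617]
wrist_torque [-0.002 -0.046 -0.035]
gripper_width 85.264
18.700000000000003
scene [[415.32, 0.0, 317.14], [0.0, 415.32, 189.26], [0.0, 0.0, 1.0]] [[-0.8914, 0.3014, -0.3386, 269.0315], [-0.4528, -0.6259, 0.635, 337.9154], [-0.0205, 0.7193, 0.6944, 753.7263], [0.0, 0.0, 0.0, 1.0]] dict_keys(['image', 'camera_matrix', 'world_from_camera'])
top [[371.84, 0.0, 316.85], [0.0, 371.84, 189.91], [0.0, 0.0, 1.0]] [[-0.0218, 0.9867, -0.161, 400.4902], [-0.9996, -0.0241, -0.0125, -190.4481], [-0.0162, 0.1606, 0.9869, 1000.0808], [0.0, 0.0, 0.0, 1.0]] dict_keys(['image', 'camera_matrix', 'world_from_camera'])
```

View pics/scene0.png

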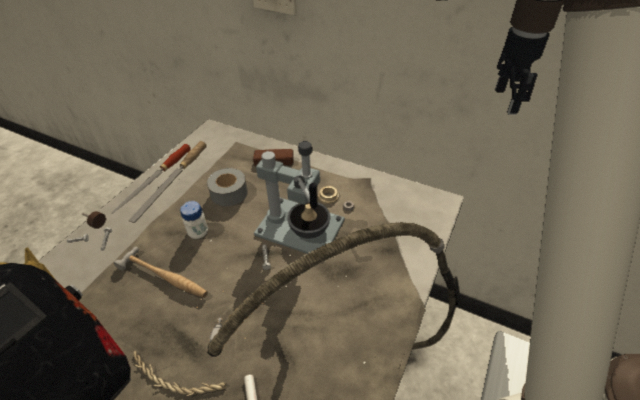

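View pics/top0.png

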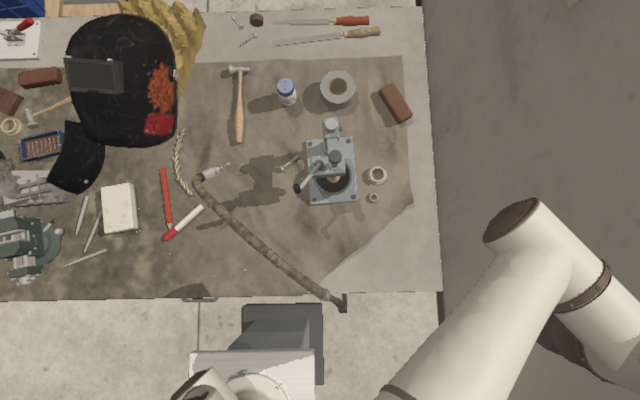

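The scene view shows the stand around (300,200), with the head at (305,148) and the lever handle near (313,190). In the top view the head is at (335,157) and the handle at about (298,187). I'll zoom in for accuracy.

```bash
python3 - <<'E'
import cv2
a=cv2.imread("pics/scene0.png")[125:265,235:365]; cv2.imwrite("pics/sc.png",cv2.resize(a,None,fx=4.2,fy=4.2,interpolation=cv2.INTER_CUBIC))
a=cv2.imread("pics/top0.png")[105:220,265:395]; cv2.imwrite("pics/tc.png",cv2.resize(a,None,fx=5,fy=5,interpolation=cv2.INTER_CUBIC))
E
```

```text
(no output)
```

View pics/sc.png

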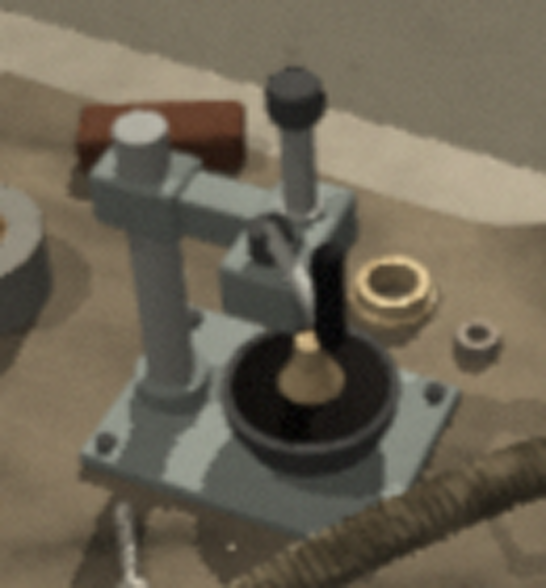

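View pics/tc.png

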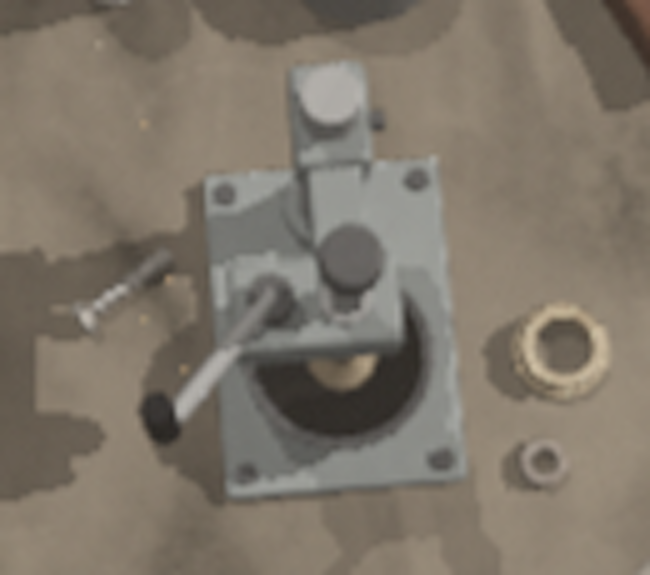

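```bash
cat > h.py <<'E'
import numpy as np,cv2
from scipy.optimize import least_squares
def proj(d,P):
    T=np.linalg.inv(d["world_from_camera"]);P=np.atleast_2d(P)
    c=P@T[:3,:3].T+T[:3,3]; c=c*[1,-1,-1]
    u=c@np.array(d["camera_matrix"]).T
    return u[:,:2]/u[:,2:]
def ray(d,px,z):
    W=np.array(d["world_from_camera"]);K=np.array(d["camera_matrix"])
    v=np.linalg.inv(K)@[px[0],px[1],1]; v=W[:3,:3]@(v*[1,-1,-1]); o=W[:3,3]
    return o+v*(z-o[2])/v[2]
def S(p,L):
    c,s=np.cos(p[2]),np.sin(p[2]); L=np.atleast_2d(L)
    return np.c_[p[0]+c*L[:,0]-s*L[:,1],p[1]+s*L[:,0]+c*L[:,1],L[:,2]]
E
python3 - <<'E'
from h import *
from bench import arm
t=arm.get_image("top");s=arm.get_image("scene")
T=lambda x,y:((x+.5)/5-.5+265,(y+.5)/5-.5+105)
C=lambda x,y:((x+.5)/4.2-.5+235,(y+.5)/4.2-.5+125)
print("head top",ray(t,T(351,253),270),"sc",ray(s,C(295,84),270))
print("col",ray(t,T(333,94),205),ray(t,T(333,94),217),"sc",ray(s,C(140,125),205),ray(s,C(140,125),217))
cs=[ray(t,T(*c),12) for c in[(205,178),(438,158),(467,478),(228,497)]]
print("corners",np.round(cs,1))
print("sc corners",ray(s,C(82,462),12),ray(s,C(462,392),12))
print("handle top",ray(t,T(157,410),245),"sc",ray(s,C(328,250),245), ray(t,T(165,425),225))
E
```

```text
head top [ 589.67291583 -218.95899098  270.        ] sc [ 580.80474524 -202.68232058  270.        ]
col [ 679.65440693 -215.63180571  205.        ] [ 675.44103561 -215.25171332  217.        ] sc [ 676.9162487  -212.92996867  205.        ] [ 667.99628839 -200.88362823  217.        ]
corners [[ 701.1 -150.    12. ]
 [ 709.1 -278.5   12. ]
 [ 531.1 -287.4   12. ]
 [ 523.9 -159.3   12. ]]
sc corners [ 693.78333084 -141.90247414   12.        ] [ 526.50060216 -280.76040925   12.        ]
handle top [ 531.63166568 -138.02099983  245.        ] sc [ 530.1656687  -135.64914608  245.        ] [ 528.58656673 -139.93550254  225.        ]
```

```bash
cat > ov.py <<'E'
from h import *
def overlay(d,p,q,th,box,f,out,dt=(0,0)):
    x0,y0,x1,y1=box
    im=cv2.resize(d["image"][y0:y1,x0:x1,::-1].copy(),None,fx=f,fy=f,interpolation=cv2.INTER_CUBIC)
    def dr(L,col,closed=True):
        u=proj(d,S(p,L))+dt; u=((u+.5-[x0,y0])*f-.5); cv2.polylines(im,[np.round(u*8).astype(int)],closed,col,1,cv2.LINE_AA,3)
    def circ(x,y,z,r): a=np.linspace(0,2*np.pi,40); return np.c_[x+r*np.cos(a),y+r*np.sin(a),0*a+z]
    # plate: x-extent unknown centre
    cx=p[3]
    dr([(cx+a,b,12) for a,b in((-90,-65),(90,-65),(90,65),(-90,65))],(0,255,0))
    dr(circ(0,0,52,50),(255,255,0))
    dr(circ(0,0,270-q,14),(0,0,255)); dr(circ(0,0,248-q,14),(0,0,255))
    dr([(88,0,12),(88,0,205)],(255,0,255)); dr(circ(88,0,205,14),(255,0,255))
    b=np.deg2rad(150)-th
    hx,hy=75*np.cos(b),34+75*np.sin(b)
    dr(circ(hx,hy,190,7.5),(0,255,255));dr(circ(hx,hy,245,7.5),(0,255,255));dr([(0,34,194),(hx,hy,194)],(0,255,255))
    cv2.imwrite(out,im)
E
python3 - <<'E'
from ov import *
from bench import arm
t=arm.get_image("top");s=arm.get_image("scene")
p=[592,-219,0.052,20]
c=np.mean([[701.1,-150],[709.1,-278.5],[531.1,-287.4],[523.9,-159.3]],0)
print(c)
p[3]=c[0]-592
overlay(t,p,0,0.1,(265,105,395,220),5,"pics/to.png");overlay(s,p,0,0.1,(235,125,365,265),4.2,"pics/so.png")
E
```

```text
[ 616.3 -218.8]
```

View pics/to.png

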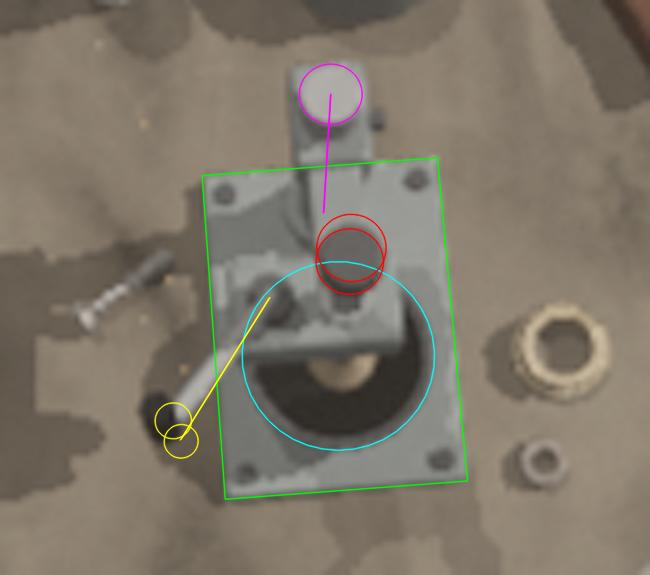

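View pics/so.png

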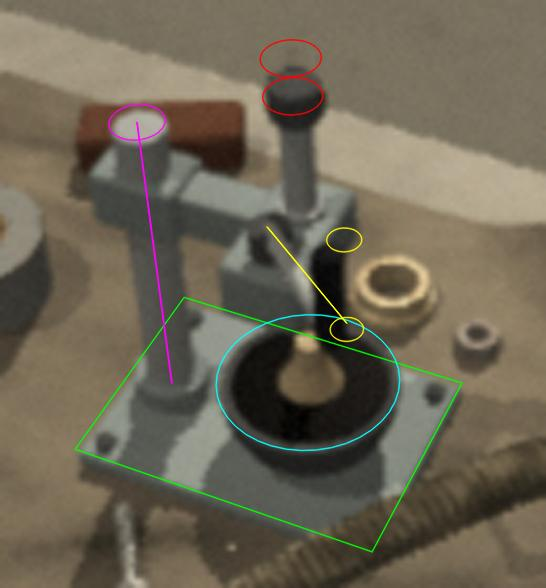

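```bash
cat > fit.py <<'E'
from ov import *
from bench import arm
t=arm.get_image("top");s=arm.get_image("scene")
T=lambda x,y:((x+.5)/5-.5+265,(y+.5)/5-.5+105)
C=lambda x,y:((x+.5)/4.2-.5+235,(y+.5)/4.2-.5+125)
def pts(v):
    cx,q,th=v[3],v[4],v[5]; b=np.deg2rad(150)-th
    hx,hy=75*np.cos(b),34+75*np.sin(b)
    return S(v,[(cx+90,65,12),(cx+90,-65,12),(cx-90,-65,12),(cx-90,65,12),(88,0,205),(0,0,270-q),(hx,hy,245),(0,0,52)])
ut=np.array([T(205,178),T(438,158),T(467,478),T(228,497),T(332,94),T(351,253),T(156,408)])
us=np.array([C(80,457),(np.nan,)*2,C(462,390),(np.nan,)*2,C(140,127),C(295,84),C(329,250),C(313,390)])
def res(v):
    P=pts(v)
    r=np.r_[((proj(t,P[:7])+v[6:8]-ut)).ravel(),(proj(s,P)+v[8:10]-us).ravel(),np.array(v[6:10])/1.0]
    return r[~np.isnan(r)]
f=least_squares(res,[592,-219,.05,24,5,.1,0,0,0,0],loss="soft_l1")
print(np.round(f.x,3)); print(np.round(res(f.x),2))
np.save("fit.npy",f.x)
v=f.x
overlay(t,v,v[4],v[5],(265,105,395,220),5,"pics/to.png",v[6:8]);overlay(s,v,v[4],v[5],(235,125,365,265),4.2,"pics/so.png",v[8:10])
# hose
a=[ray(t,(200,182),0),ray(t,(340,300),0)]
o=np.array(t["world_from_camera"])[:3,3]
n=np.cross(a[0]-o,a[1]-o)
for px in [(215,350),(260,295),(300,260),(350,234),(400,227),(437,240),(455,290),(415,345)]:
    r0=ray(s,px,0);so=np.array(s["world_from_camera"])[:3,3];d=r0-so
    k=np.dot(o-so,n)/np.dot(d,n); print(px,np.round(so+k*d))
E
python3 fit.py
```

```text
[ 5.90822e+02 -2.18900e+02  5.30000e-02  2.41780e+01  1.13570e+01
  2.20000e-01  3.10000e-01 -4.94000e-01  3.67000e-01  1.28200e+00]
[-0.44 -0.57  0.04 -0.22  0.32  0.45 -0.34  0.37 -0.12 -0.07  0.09  0.36
  0.1   0.13 -0.48 -0.41  0.7  -0.34 -0.04  0.23 -0.   -0.1   0.01  0.59
 -0.52 -1.    0.31 -0.49  0.37  1.28]
(215, 350) [590. 133.  50.]
(260, 295) [532.  55. 155.]
(300, 260) [486.  -4. 206.]
(350, 234) [429. -73. 227.]
(400, 227) [ 365. -145.  202.]
(437, 240) [ 304. -208.  129.]
(455, 290) [ 240. -261.  -74.]
(415, 345) [ 285. -189. -254.]
```

```bash
sleep 1
```

```text
(no output)
```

View pics/to.png

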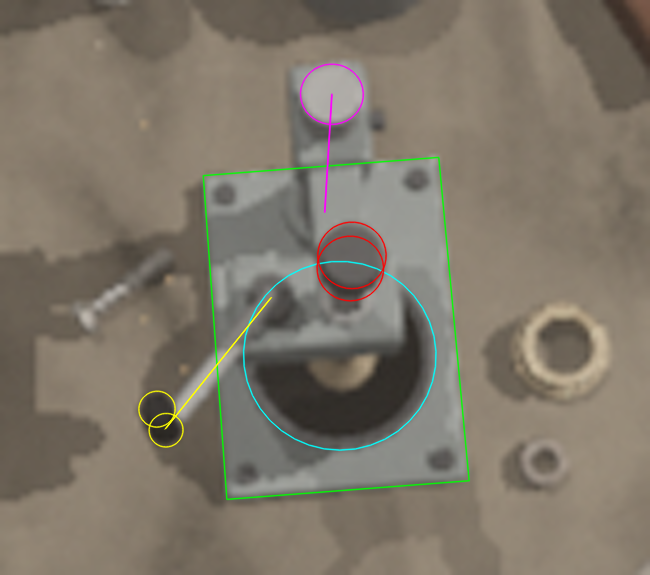

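View pics/so.png

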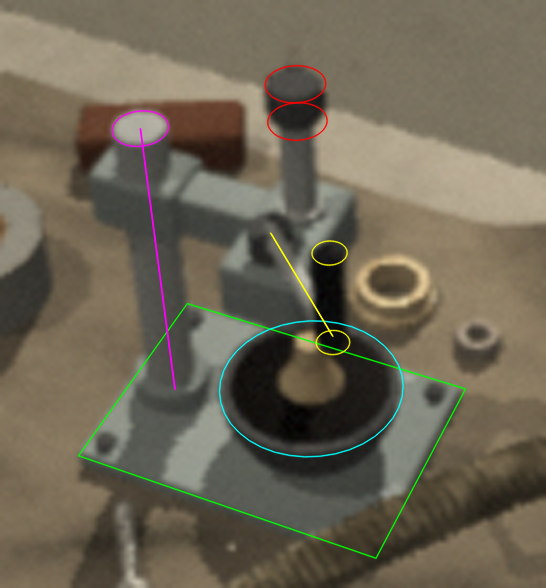

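The fit is consistent: rod axis at (591,-219), yaw 0.053, rod already lowered about 11 mm, lever about 0.22 rad. All points agree to within 1 px (up to 0.7 px in the top view and 1.0 px in the scene view). The hose arch peaks near z = 230 at (430,-70), so I'll travel above it with the jaws shut.

step_arm:
  series:
    - [0,0,0.1,0,0,0]
    - [0,0,0.2,0,0,0]
    - [0.1,0.1,0.25,0,0,-0.05]
    - [0.2,0.2,0.25,0,0,-0.095]
    - [0.3,0.3,0.25,0,0,-0.095]
    - [0.4,0.4,0.25,0,0,-0.095]
    - [0.47,0.48,0.25,0,0,-0.095]
    - [0.54,0.56,0.25,0,0,-0.095]
    - [0.61,0.64,0.25,0,0,-0.095]
    - [0.68,0.72,0.25,0,0,-0.095]
    - [0.75,0.8,0.25,0,0,-0.095]
    - [0.805,0.862,0.25,0,0,-0.095]
  jaw: -1

```text
clock: 1.4
position: [553.6, -260.8, 331.6]
ee_rot: [-0.147, 0.989, -0.0, 0.0]
contact_force: [0.7, -1.9, 0.8]
gripper_width: -0.1
```

step_arm:
  series:
    - [0,0,-0.06,0,0,0]
    - [0,0,-0.1,0,0,0]
    - [0,0,-0.1,0,0,0]
    - [0,0,-0.1,0,0,0]

```text
clock: 1.73
position: [552.4, -262.6, 290.8]
ee_rot: [-0.147, 0.989, 0.0, -0.001]
contact_force: [0.1, 0.2, 0.8]
gripper_width: -0.3
```

step_arm:
  series:
    - [0.05,0.06,0,0,0,0]
    - [0.096,0.109,0,0,0,0]
    - [0.096,0.109,0,0,0,0]
    - [0.096,0.109,0,0,0,0]

```text
clock: 2.07
position: [591.9, -219.0, 292.7]
ee_rot: [-0.148, 0.989, -0.001, 0.001]
contact_force: [0.5, 0.4, -0.1]
gripper_width: -0.3
```

```bash
cat > look.py <<'E'
import sys
from h import *
from bench import arm
n=sys.argv[1]
s=arm.read_state()
for k in("clock","position","contact_force","wrist_torque"): print(k,np.round(s[k],2))
ims=[]
for c,(x0,y0) in(("scene",(230,110)),("top",(265,95))):
    d=arm.get_image(c); ims.append(cv2.resize(d["image"][y0:y0+150,x0:x0+130,::-1],None,fx=3,fy=3,interpolation=cv2.INTER_CUBIC))
cv2.imwrite(f"pics/{n}.png",np.hstack(ims))
E
python3 look.py a1
```

```text
clock 2.07
position [ 591.88 -219.04  292.69]
contact_force [ 0.49  0.41 -0.1 ]
wrist_torque [-0.04  0.07  0.  ]
```

View pics/a1.png

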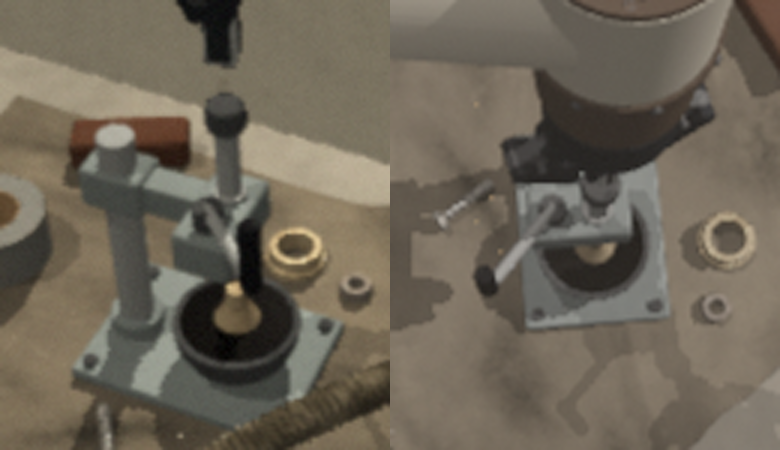

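The closed fingertips are directly above the head: fingertip at (222,60) and head at (226,105) in the left half. Descending.

step_arm:
  series:
    - [0,0,-0.03,0,0,0]
    - [0,0,-0.06,0,0,0]
    - [0,0,-0.07,0,0,0]
    - [0,0,-0.075,0,0,0]
    - [0,0,-0.08,0,0,0]
    - [0,0,-0.085,0,0,0]
    - [0,0,-0.09,0,0,0]
    - [0,0,-0.095,0,0,0]
    - [0,0,-0.1,0,0,0]
    - [0,0,-0.1,0,0,0]

```text
clock: 3.0
position: [591.2, -219.3, 251.3]
ee_rot: [-0.147, 0.989, -0.0, 0.0]
contact_force: [-0.6, -1.1, 1.7]
gripper_width: 0.3
```

step_arm:
  series:
    - [0,0,-0.004,0,0,0]
    - [0,0,-0.008,0,0,0]
    - [0,0,-0.012,0,0,0]
    - [0,0,-0.016,0,0,0]
    - [0,0,-0.02,0,0,0]
    - [0,0,-0.024,0,0,0]
    - [0,0,-0.028,0,0,0]
    - [0,0,-0.032,0,0,0]

```text
clock: 3.67
position: [591.2, -219.1, 238.4]
ee_rot: [-0.147, 0.989, -0.0, 0.0]
contact_force: [0.3, -2.3, 2.6]
gripper_width: 0.3
```

```bash
python3 look.py a2
```

```text
clock 3.67
position [ 591.18 -219.08  238.37]
contact_force [ 0.27 -2.27  2.6 ]
wrist_torque [-0.53 -0.1  -0.02]
```

View pics/a2.png

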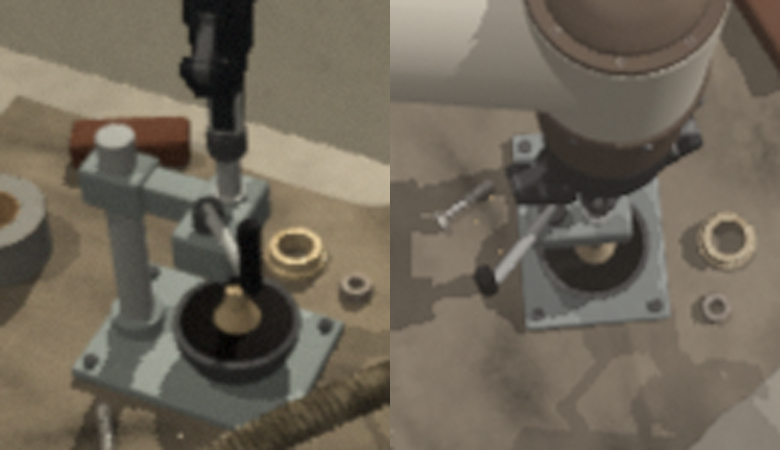

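The rod is following; the head top is at about 238. Now fine steps toward contact.

step_arm:
  series:
    - [0,0,-0.003,0,0,0]
    - [0,0,-0.006,0,0,0]
    - [0,0,-0.009,0,0,0]
    - [0,0,-0.012,0,0,0]

```text
clock: 4.1
position: [591.0, -218.8, 233.6]
ee_rot: [-0.147, 0.989, 0.0, 0.0]
contact_force: [0.2, 0.2, 1.5]
gripper_width: 0.2
```

step_arm:
  series:
    - [0,0,-0.002,0,0,0]
    - [0,0,-0.004,0,0,0]

```text
clock: 4.27
position: [591.0, -218.8, 231.9]
ee_rot: [-0.147, 0.989, 0.0, 0.0]
contact_force: [0.3, 0.6, 1.8]
gripper_width: 0.1
```

step_arm:
  series:
    - [0,0,-0.002,0,0,0]
    - [0,0,-0.004,0,0,0]

```text
clock: 4.43
position: [591.0, -218.8, 230.4]
ee_rot: [-0.147, 0.989, 0.0, 0.0]
contact_force: [0.1, 1.2, 2.8]
gripper_width: -0.0
```

step_arm:
  series:
    - [0,0,-0.002,0,0,0]
    - [0,0,-0.004,0,0,0]

```text
clock: 4.6
position: [591.0, -218.8, 228.8]
ee_rot: [-0.147, 0.989, 0.0, 0.0]
contact_force: [-0.2, 1.3, 1.6]
gripper_width: 0.3
```

step_arm:
  series:
    - [0,0,-0.002,0,0,0]
    - [0,0,-0.004,0,0,0]

```text
clock: 4.77
position: [591.0, -218.9, 227.1]
ee_rot: [-0.147, 0.989, 0.0, 0.0]
contact_force: [-0.1, 2.2, 2.0]
gripper_width: 0.4
```

step_arm:
  series:
    - [0,0,-0.002,0,0,0]
    - [0,0,-0.004,0,0,0]

```text
clock: 4.93
position: [591.0, -218.9, 225.5]
ee_rot: [-0.147, 0.989, 0.0, 0.0]
contact_force: [0.8, 1.1, 2.6]
gripper_width: -0.0
```

step_arm:
  series:
    - [0,0,-0.002,0,0,0]
    - [0,0,-0.004,0,0,0]

```text
clock: 5.1
position: [591.1, -219.0, 224.5]
ee_rot: [-0.147, 0.989, -0.0, 0.0]
contact_force: [-0.5, 3.8, 5.5]
gripper_width: -0.3
```

step_arm:
  series:
    - [0,0,0,0,0,0]

```text
clock: 5.18
position: [591.0, -218.9, 224.5]
ee_rot: [-0.147, 0.989, -0.0, 0.0]
contact_force: [-0.4, 2.3, 3.6]
gripper_width: 0.1
```

step_arm:
  series:
    - [0,0,0,0,0,0]

```text
clock: 5.27
position: [591.1, -219.0, 224.5]
ee_rot: [-0.147, 0.989, -0.0, 0.0]
contact_force: [-0.7, 2.9, 5.1]
gripper_width: 0.0
```

step_arm:
  series:
    - [0,0,0,0,0,0]

```text
clock: 5.35
position: [591.0, -219.0, 224.5]
ee_rot: [-0.147, 0.989, -0.0, 0.0]
contact_force: [-0.5, 2.8, 5.0]
gripper_width: -0.2
```

step_arm:
  series:
    - [0,0,0,0,0,0]

```text
clock: 5.43
position: [591.0, -219.0, 224.4]
ee_rot: [-0.147, 0.989, -0.0, 0.0]
contact_force: [-0.7, 3.7, 5.3]
gripper_width: 0.1
```

step_arm:
  series:
    - [0,0,-0.002,0,0,0]
    - [0,0,-0.002,0,0,0]

```text
clock: 5.6
position: [591.0, -218.9, 223.8]
ee_rot: [-0.147, 0.989, -0.0, 0.0]
contact_force: [-0.2, 3.3, 5.2]
gripper_width: 0.1
```

step_arm:
  series:
    - [0,0,0,0,0,0]

```text
clock: 5.68
position: [591.1, -219.0, 223.8]
ee_rot: [-0.147, 0.989, -0.0, 0.0]
contact_force: [-1.9, 3.4, 5.9]
gripper_width: 0.1
```

step_arm:
  series:
    - [0,0,0,0,0,0]

```text
clock: 5.77
position: [591.0, -219.0, 223.8]
ee_rot: [-0.147, 0.989, -0.0, 0.0]
contact_force: [-1.7, 3.0, 6.1]
gripper_width: -0.2
```

```bash
python3 look.py a3; python3 - <<'E'
from h import *
from bench import arm
v=np.load("fit.npy");s=arm.get_image("scene")
im=cv2.imread("pics/scene0.png")
for z in(76,80,84,88,92):
    u=proj(s,S(v,(0,0,z)))[0]+v[8:10]; print(z,u,"crop",(u+.5-[235,125])*4.2-.5)
a=im[185:235,285:335]; cv2.imwrite("pics/cast.png",cv2.resize(a,None,fx=11,fy=11,interpolation=cv2.INTER_CUBIC))
a=s["image"][185:235,285:335,::-1]; cv2.imwrite("pics/cast2.png",cv2.resize(a,None,fx=11,fy=11,interpolation=cv2.INTER_CUBIC))
E
```

```text
clock 5.77
position [ 591.03 -218.99  223.78]
contact_force [-1.68  3.03  6.08]
wrist_torque [0.95 0.37 0.01]
76 [308.24049615 209.25153457] crop [309.21008382 355.45644519]
80 [308.17625248 208.02289118] crop [308.94026042 350.29614297]
84 [308.11162408 206.78688988] crop [308.66882114 345.10493748]
88 [308.04660748 205.54346435] crop [308.39575143 339.88255028]
92 [307.98119918 204.29254752] crop [308.12103654 334.62869957]
```

View pics/cast.png

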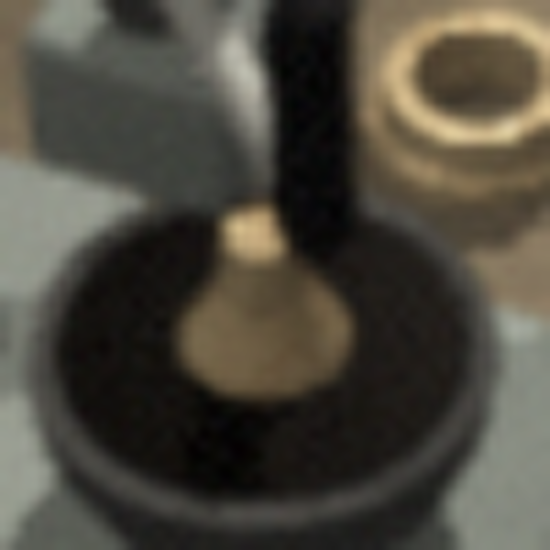

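View pics/cast2.png

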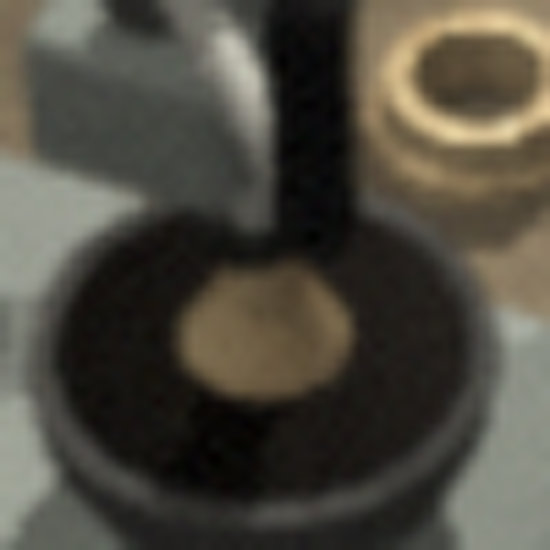

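The foot now covers the casting top. The first picture put the top at z ≈ 88 ± 3, against 84–85 by touch, so the contact is real. One more small press.

step_arm:
  series:
    - [0,0,-0.001,0,0,0]
    - [0,0,-0.001,0,0,0]

```text
clock: 6.08
position: [591.1, -219.0, 223.6]
ee_rot: [-0.147, 0.989, -0.0, 0.0]
contact_force: [-1.1, 4.5, 5.6]
gripper_width: 0.4
```

step_arm:
  series:
    - [0,0,0,0,0,0]

```text
clock: 6.17
position: [591.1, -219.0, 223.6]
ee_rot: [-0.147, 0.989, -0.0, 0.0]
contact_force: [-0.8, 3.6, 6.3]
gripper_width: 0.3
```

step_arm:
  series:
    - [0,0,0,0,0,0]

```text
clock: 6.25
position: [591.0, -219.0, 223.7]
ee_rot: [-0.147, 0.989, -0.0, 0.0]
contact_force: [-2.3, 3.4, 7.2]
gripper_width: 0.2
```

About 6.5 N in total, so roughly 4.5 N at the foot. Now I lift off and go to the front of the lever handle.

step_arm:
  series:
    - [0,0,0.02,0,0,0]
    - [0,0,0.08,0,0,0]
    - [0,0,0.16,0,0,0]
    - [0,0,0.18,0,0,0]
    - [-0.07,0.06,0.18,0,0,0]
    - [-0.14,0.12,0.18,0,0,0]
    - [-0.22,0.18,0.18,0,0,0]
    - [-0.222,0.182,0.18,0,0,0]
    - [-0.222,0.182,0.18,0,0,0]

```text
clock: 7.0
position: [500.7, -145.8, 295.4]
ee_rot: [-0.148, 0.989, -0.0, 0.0]
contact_force: [0.4, -0.7, 1.5]
gripper_width: 0.3
```

```bash
python3 look.py a4; python3 -c "
from h import *
from bench import arm
v=np.load('fit.npy');s=arm.get_image('scene');a=s['image'][120:220,270:340,::-1]
cv2.imwrite('pics/a4b.png',cv2.resize(a,None,fx=6,fy=6,interpolation=2))
for h in(222,223.7,225,227): print(h,(proj(s,S(v,(0,0,h)))[0]+v[8:10]+.5-[270,120])*6-.5)"
```

```text
clock 7.0
position [ 500.65 -145.79  295.37]
contact_force [ 0.37 -0.73  1.5 ]
wrist_torque [ 0.01 -0.11 -0.01]
222 [216.20576386 237.03910477]
223.7 [215.99989594 233.10193437]
225 [215.84207226 230.08359769]
227 [215.5985949  225.42715645]
```

View pics/a4.png

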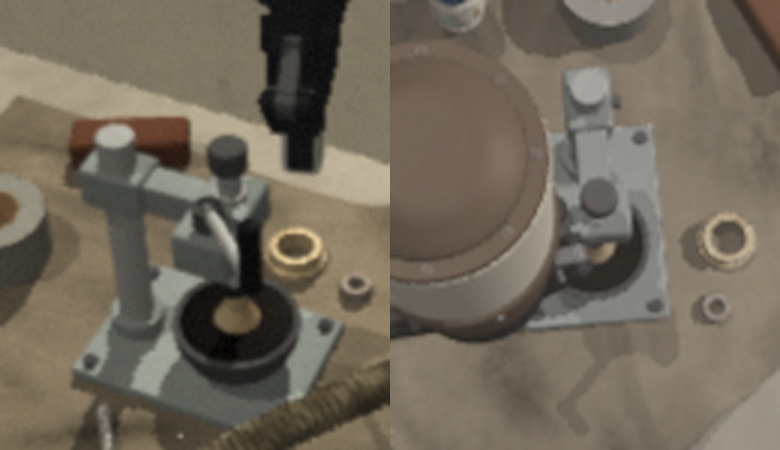

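View pics/a4b.png

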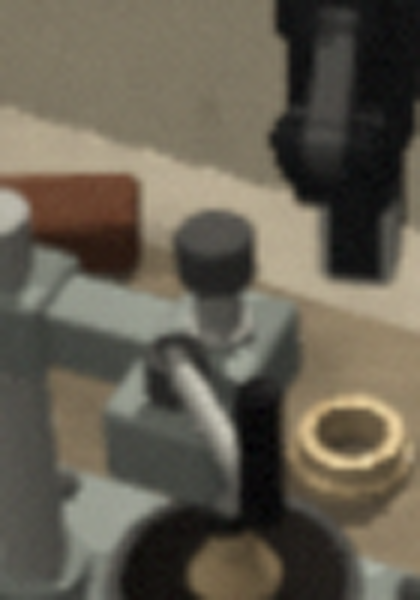

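The head stayed put: its top centre is at (214,230) in the zoomed view, i.e. z about 224–225. Next I descend in front of the handle.

step_arm:
  series:
    - [0,0,-0.08,0,0,0]
    - [0,0,-0.16,0,0,0]
    - [0,0,-0.21,0,0,0]
    - [0,0,-0.213,0,0,0]
    - [0,0,-0.213,0,0,0]
    - [0,0,-0.213,0,0,0]

```text
clock: 7.65
position: [503.8, -146.9, 210.8]
ee_rot: [-0.147, 0.989, -0.001, 0.001]
contact_force: [0.2, 0.3, -0.6]
gripper_width: -0.2
```

```bash
python3 look.py a5
```

```text
clock 7.65
position [ 503.78 -146.88  210.77]
contact_force [ 0.17  0.33 -0.62]
wrist_torque [-0.   -0.02 -0.05]
```

View pics/a5.png

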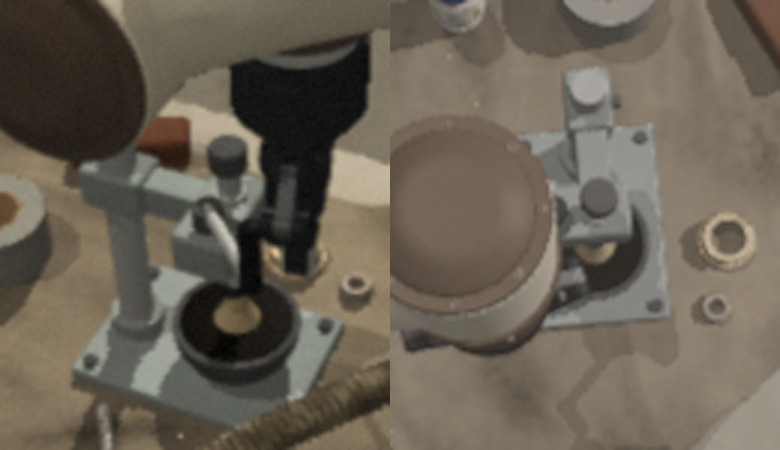

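```bash
python3 - <<'E'
from h import *
v=np.load('fit.npy')
pv=S(v,(0,34,0))[0][:2]; print(pv)
for th in [.22,.3,.4,.5,.6,.7,.8,.9,1,1.1,1.2,1.3,1.4,1.45]:
    a=np.deg2rad(150)-th+v[2]
    F=pv+75*np.array([np.cos(a),np.sin(a)])-18.5*np.array([.956,.292])
    print(th,np.round(F,1),"units from (503.5,-146.5)",np.round((F-[503.5,-146.5])/400,4))
E
```

```text
[ 589.00772635 -184.94809757]
0.22 [ 513.5 -142.6] units from (503.5,-146.5) [0.025  0.0098]
0.3 [ 517.5 -138.1] units from (503.5,-146.5) [0.035  0.0209]
0.4 [ 523. -133.] units from (503.5,-146.5) [0.0487 0.0337]
0.5 [ 528.9 -128.5] units from (503.5,-146.5) [0.0636 0.0451]
0.6 [ 535.3 -124.6] units from (503.5,-146.5) [0.0796 0.0549]
0.7 [ 542.1 -121.3] units from (503.5,-146.5) [0.0964 0.063 ]
0.8 [ 549.1 -118.7] units from (503.5,-146.5) [0.114  0.0695]
0.9 [ 556.4 -116.9] units from (503.5,-146.5) [0.1322 0.0741]
1 [ 563.8 -115.7] units from (503.5,-146.5) [0.1507 0.0769]
1.1 [ 571.3 -115.4] units from (503.5,-146.5) [0.1694 0.0779]
1.2 [ 578.8 -115.7] units from (503.5,-146.5) [0.1882 0.0769]
1.3 [ 586.2 -116.8] units from (503.5,-146.5) [0.2067 0.0742]
1.4 [ 593.4 -118.7] units from (503.5,-146.5) [0.2249 0.0695]
1.45 [ 597.  -119.9] units from (503.5,-146.5) [0.2337 0.0665]
```

step_arm:
  series:
    - [0.015,0.006,0,0,0,0]
    - [0.025,0.01,0,0,0,0]
    - [0.03,0.015,0,0,0,0]
    - [0.035,0.021,0,0,0,0]
    - [0.042,0.028,0,0,0,0]
    - [0.049,0.034,0,0,0,0]
    - [0.056,0.04,0,0,0,0]
    - [0.064,0.045,0,0,0,0]

```text
clock: 8.42
position: [526.7, -127.6, 209.4]
ee_rot: [-0.147, 0.989, 0.001, -0.001]
contact_force: [-5.8, 0.8, 3.5]
gripper_width: -0.2
```

```bash
python3 look.py a6
```

```text
clock 8.42
position [ 526.72 -127.56  209.42]
contact_force [-5.83  0.83  3.52]
wrist_torque [ 0.34  1.53 -0.02]
```

View pics/a6.png

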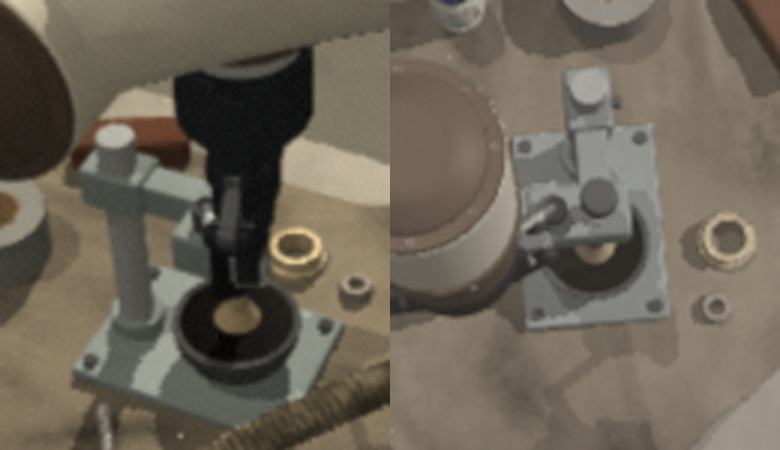

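The lever is following (about 6 N push). Continuing along the arc.

step_arm:
  series:
    - [0.008,0.005,0,0,0,0]
    - [0.016,0.01,0,0,0,0]
    - [0.024,0.014,0,0,0,0]
    - [0.033,0.018,0,0,0,0]
    - [0.042,0.021,0,0,0,0]
    - [0.05,0.024,0,0,0,0]
    - [0.06,0.027,0,0,0,0]
    - [0.069,0.029,0,0,0,0]

```text
clock: 9.18
position: [554.5, -115.8, 208.4]
ee_rot: [-0.147, 0.989, 0.001, -0.001]
contact_force: [-3.7, 1.2, -1.4]
gripper_width: -0.0
```

step_arm:
  series:
    - [0.01,0.002,0,0,0,0]
    - [0.018,0.003,0,0,0,0]
    - [0.027,0.004,0,0,0,0]
    - [0.037,0.004,0,0,0,0]

```text
clock: 9.52
position: [569.7, -114.8, 209.0]
ee_rot: [-0.147, 0.989, 0.0, -0.001]
contact_force: [-4.5, 2.4, -1.0]
gripper_width: -0.1
```

```bash
python3 look.py a7
```

```text
clock 9.52
position [ 569.74 -114.81  209.02]
contact_force [-4.46  2.43 -1.03]
wrist_torque [0.55 1.45 0.07]
```

View pics/a7.png

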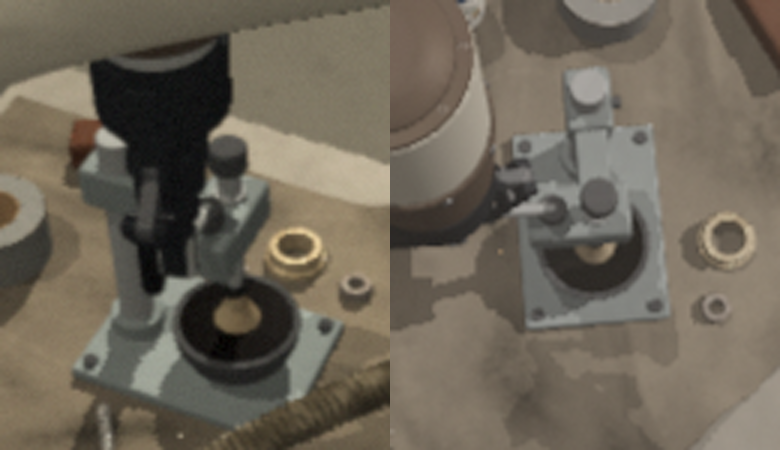

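step_arm:
  series:
    - [0.01,0,0,0,0,0]
    - [0.019,-0.001,0,0,0,0]
    - [0.028,-0.002,0,0,0,0]
    - [0.037,-0.004,0,0,0,0]

```text
clock: 9.95
position: [584.2, -116.5, 209.4]
ee_rot: [-0.147, 0.989, 0.0, -0.001]
contact_force: [-6.2, 2.1, 0.3]
gripper_width: -0.0
```

step_arm:
  series:
    - [0.006,-0.001,0,0,0,0]
    - [0.012,-0.003,0,0,0,0]
    - [0.018,-0.005,0,0,0,0]

```text
clock: 10.2
position: [591.6, -118.6, 209.6]
ee_rot: [-0.147, 0.989, 0.0, -0.001]
contact_force: [-6.1, 2.0, -0.4]
gripper_width: 0.3
```

step_arm:
  series:
    - [0.005,-0.002,0,0,0,0]

```text
clock: 10.28
position: [593.7, -119.4, 209.7]
ee_rot: [-0.147, 0.989, 0.0, -0.001]
contact_force: [-5.7, 1.9, 0.3]
gripper_width: -0.3
```

step_arm:
  series:
    - [0.004,-0.002,0,0,0,0]
    - [0.004,-0.002,0,0,0,0]

```text
clock: 10.45
position: [595.0, -120.3, 209.7]
ee_rot: [-0.147, 0.989, 0.0, -0.001]
contact_force: [-5.7, 1.5, 0.6]
gripper_width: -0.2
```

step_arm:
  series:
    - [0.004,-0.002,0,0,0,0]
    - [0.004,-0.002,0,0,0,0]

```text
clock: 10.62
position: [595.3, -121.1, 209.7]
ee_rot: [-0.147, 0.989, 0.001, -0.003]
contact_force: [-9.3, 1.9, 2.2]
gripper_width: 0.0
```

step_arm:
  series:
    - [0.004,-0.001,0,0,0,0]
    - [0.004,-0.001,0,0,0,0]

```text
clock: 10.78
position: [595.4, -121.3, 209.7]
ee_rot: [-0.147, 0.989, 0.001, -0.004]
contact_force: [-13.0, 3.9, 4.6]
gripper_width: -0.3
```

The end stop is reached: force went from 6 to 13 N with no further motion. Backing away opposite to the push, then up.

step_arm:
  series:
    - [-0.02,0,0,0,0,0]
    - [-0.06,0.01,0,0,0,0]
    - [-0.12,0.02,0,0,0,0]
    - [-0.18,0.03,0,0,0,0]
    - [-0.2,0.03,0.08,0,0,0]
    - [-0.2,0.03,0.16,0,0,0]
    - [-0.2,0.03,0.25,0,0,0]
    - [-0.22,-0.05,0.3,0,0,0]
    - [-0.25,-0.15,0.3,0,0,0]
    - [-0.25,-0.25,0.3,0,0,0]
    - [-0.25,-0.35,0.3,0,0,0]
    - [-0.25,-0.45,0.3,0,0,0]

```text
clock: 11.78
position: [500.3, -304.2, 331.9]
ee_rot: [-0.148, 0.989, -0.002, 0.003]
contact_force: [0.1, 0.3, 1.1]
gripper_width: 0.0
```

step_arm:
  series:
    - [-0.05,-0.08,0,0,0,0]
    - [-0.1,-0.16,0,0,0,0]
    - [-0.15,-0.24,0,0,0,0]
    - [-0.2,-0.32,0,0,0,0]
    - [-0.2,-0.4,0,0,0,0]
    - [-0.2,-0.4,0,0,0,0]

```text
clock: 12.28
position: [418.7, -467.4, 330.1]
ee_rot: [-0.144, 0.99, -0.003, 0.001]
contact_force: [1.2, 0.7, 0.0]
gripper_width: -0.2
```

```bash
python3 - <<'E'
from ov import *
from bench import arm
v=np.load('fit.npy')
st=arm.read_state();print(st['clock'],np.round(st['position'],1),np.round(st['contact_force'],1))
t=arm.get_image("top");s=arm.get_image("scene")
q=270-224
overlay(t,v,q,1.4,(265,105,395,220),3,"pics/t9.png",v[6:8]);overlay(s,v,q,1.4,(235,125,365,240),3,"pics/s9.png",v[8:10])
a=cv2.imread("pics/t9.png");b=cv2.imread("pics/s9.png");cv2.imwrite("pics/e9.png",np.hstack([b,a]))
r=cv2.resize(s["image"][125:240,235:365,::-1],None,fx=5,fy=5,interpolation=2);cv2.imwrite("pics/e9r.png",r)
E
```

```text
12.2833 [ 418.7 -467.4  330.1] [1.2 0.7 0. ]
```

View pics/e9.png

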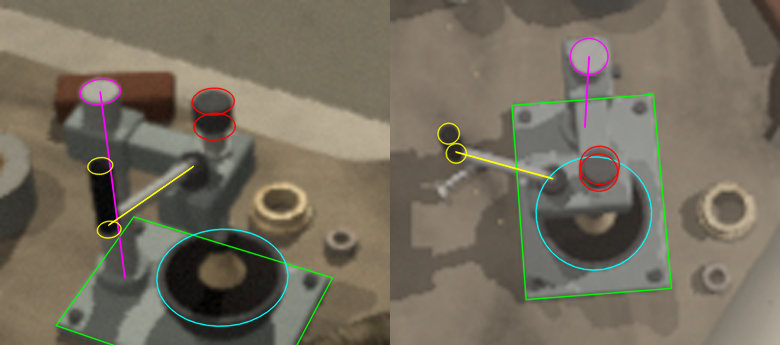

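View pics/e9r.png

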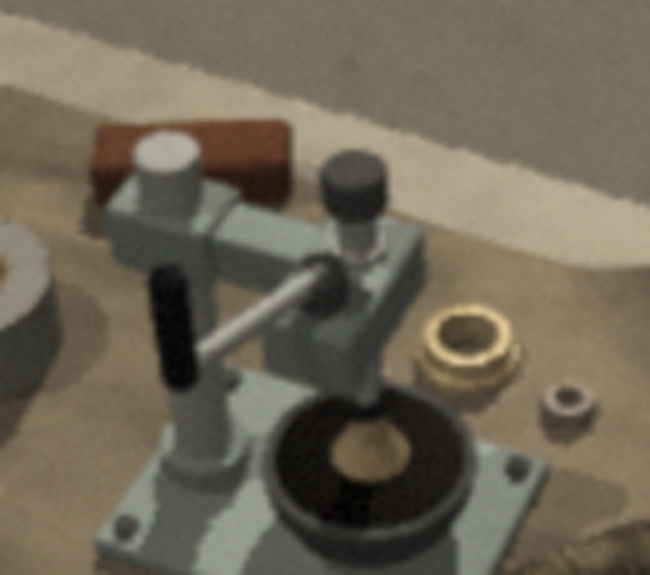

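The lever matches the 1.4 rad overlay in both views. The head matches z = 224, and the black foot sits on the casting top at (368,408). The arm is clear, so I'm handing in.

```bash
python3 -c "
from bench import arm
print(arm.job_done(), arm.read_state()['clock'])"
```

```text
the job is handed in; nothing more can be done
the job is handed in; nothing more can be done
```

The depth stop is set on the casting, the clamp lever is locked at its end stop, and I handed the job in at about 12.4 s of the 48 s allowed.

- **Setting the rod:** I pushed it down by its head with the fingers shut until the force rose from about 2 N to about 6–7 N. Taking off the 2 N of sliding friction leaves about 4–5 N on the foot. That foot force is an estimate, not a direct measurement. The highest reading during the press was 7.2 N in total, well under the 20 N limit.
- **Locking:** I swung the lever round along its arc at about 4–6 N until it stopped moving and the push force rose to 13 N. I then backed off and moved the arm clear.
- **Last checks:** The lever matches 1.4 rad in both camera views. The head is still at about 224 mm, where I left it, and the foot sits on the casting. The arm is well away and its force reads close to zero (about 1 N).
- **Small disagreement:** The first image put the casting top at about 88 ± 3 mm, while touch put it at 84–85 mm. That is just about within the camera's accuracy, so I went by touch.

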